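# Check the sample cell's temperature, then open its cap of unknown thread hand

## Robot

A 6-joint arm with a two-finger parallel gripper is mounted at the origin on the work surface. World frame = base frame: x ahead of the robot, y to its left, z up, the work surface at z = 0. Lengths are in mm, angles in rad, forces in N, time in s.
With the tool pointing down it reaches from about 300 to 875 mm from the base axis. Payload 4.2 kg.
Tool frame: the origin (TCP) lies at the very end of the fingers, on their centre line; the grasp point (between the pads) lies 19 mm behind it; z points along the fingers, y is the direction in which the jaws open and shut (so a half turn about z gives the same grasp; the last joint's range is limited). The gripper opens to 85 mm and grips with 20 to 120 N. Pads are 22 mm wide; open, the fingers measure 114 mm over their backs; the gripper's body (76 mm by 85 mm) begins 54 mm behind the grasp point. The pads swing forward as they close: fully open they stand 13 mm farther back than shut.
Start: joints at [1.319, 0.32, 1.565, -0, 1.257, -0.02], TCP at [132.095, 559.636, 231.338] pointing down, gripper open.
Joint ranges: [-3.11, 3.11], [-0.84, 2.01], [0.21, 2.61], [-1.34, 4.49], [0.05, 2.63], [-2.56, 2.56]. Speed limits (rad/s): [2.57, 2.57, 3.14, 3.14, 3.14, 3.14].

## Interface

Orientations are given as a unit quaternion [x, y, z, w].
In Python, from station import ctrl, optics, ticket gives the robot as it stands.
- The arm moves only by the tool arm_command, never from a script. Its arguments are lists of equal length, an entry for each row: "offset": the shift along the tool's x, y, z in m, a list of three; "roll": the turn about the tool's z in rad; "gripper": the finger opening in m, from 0 to 0.0854. A call has 1 to 12 rows; each row is the pose to reach, as a shift and turn from the pose commanded when the call began, along the tool's axes at that moment; what a row does not reach only later rows make up. A row lasts 1/12 s, in which the tool goes at most 41.7 mm and 7.16 degrees, less where a joint would pass 70% of its speed; a pose out of reach is approached as far as the arm can. A call with a gripper value outside its range is refused whole. The fingers move at their own pace and stop on an object; "newtons" is the grip in N (left out, the last holds). Time passes only in rows, so rows that repeat a pose let the fingers close. It gives the time, the measured TCP pose, the force and the opening at its end, in the units of the state.
- ctrl.sense(): the state, without advancing time (a new reading comes with each control period).
- optics.read_camera(name): name is "side" or "top" or "wrist"; returns a dict with "image" (400x640x3 uint8, red, green, blue), "fx", "fy", "cx", "cy" (pixels), "world_from_camera" (4x4, takes a point from camera to world coordinates). Camera axes: x right, y down, z forward; pixel columns grow to the right and rows downward; lengths in mm; the calibration is good to about 2 mm. A picture is of the moment at which its call begins. There is no depth.
- ticket.sign_off(): hands the job in, once; it reports no verdict.
Trained networks look in the newest picture that a camera, given by its name, has taken for a name from the list of things; names that differ only in an ending like _2 or _b are one class to them, and where a whole thing is asked for, a point or a joint stands for the part that bears it (a point fixed in the world has none). Each returns a list of dicts, best first, with "conf" (0 to 1); they miss things now and then, are a little off and sometimes report something else, mostly with a low value. They report only what shows in the picture. A call takes as long as a camera call.
- optics.boxes_of(camera, thing): "extent" ([left, top, width, height] in pixels, round what is visible of it).
- optics.cut_out(camera, thing): "region" (400x640 bool, what is visible of it) and "extent" ([left, top, width, height] in pixels, round what is visible of it).
- optics.spot_point(camera, thing): "uv" ([column, row] in pixels: a listed point, or the origin of a listed thing).
The state is a dict: "time_s": time; "qpos": joint angles; "qd": joint speeds; "joint_torque": joint torques, N m; "eef_pos": TCP position; "orientation": TCP orientation; "wrist_force": force on the tool from outside, world axes, zero at the start; "torque": the same for the moment, N m; "grip_width": finger opening in mm.
Only numpy, scipy, OpenCV 4.12 (cv2) and the standard library are available. Lean on these libraries where they do the work, as an engineer would, in place of code of your own. Each camera call takes 0.05 s, during which the arm holds its last target. There are 200 camera calls.

## Task

Before opening the steel sample cell, check that it has cooled: pick up the thermometer wand, point its lens at the face of the round black boss that sticks out of the cell's side from about 5 to 10 cm away and hold it steady there for a good second, then lay the wand back down on its rubber pad and let go. Then take the round cap on top of the cell and loosen it: nobody knows whether its thread is right- or left-handed, so try both ways, and lift the cap off once it comes free. Finish while still holding the cap in the gripper, still and clear of everything, at least 5 cm higher than it sat, and leave the cuvette, the pot and the mouse alone.

Things in the scene. Friction and masses are not known exactly. Their poses are not given: they have to be found in the camera images.
- rig: Fixed dark plate 12 mm thick (x -75 to 75, y -70 to 240 mm) carrying a steel sample cell and a black box. Origin at table level under the cell's axis, z up. Cell: round, 70 mm diameter (82 at its foot) up to 86 mm above the table, then a neck of 42 mm diameter up to 110 mm. Box: 112 x 122 mm, top at 144 mm, centred 165 mm from the cell's axis along rig +y.
- patch (a point): Centre of the end face of the black boss, a round stub of 30 mm diameter that sticks 17 mm out of the cell's side along rig -y, 58 mm above the table; its upright face, 52 mm from the cell's axis, is the target for the thermometer. Axes as those of rig, so the face looks along -y.
- neck_mouth (a point): Centre of the top of the cell's neck, on its axis, 110 mm above the table; the cap's head sits on it. The neck's short thread is right- or left-handed, hidden. Turned the wrong way the cap stops hard after 6 to 20 degrees and cannot be lifted. Turned the right way it stops hard after 65 to 82 degrees, and lifts straight off once turned 50 degrees or more (best about 60).
- cap_grip (a point): Centre of the cap's head: a knurled aluminium cylinder, 44 mm diameter, 32 mm high (16 mm above and below this point), loose, 130 g, on the neck; this point starts 126 mm above the table. A 14 mm stem with two lugs reaches 14.5 mm below the head into the neck. Between its stops (see neck_mouth) it turns with almost no friction and does not rise by itself while turning.
- wand_grip (a point): Centre of the thermometer wand: grey bar 30 mm wide, 30 high, 122 long, with a black nose of 25 mm diameter at the front; 148 mm long in all, 140 g, loose. The wand's x axis runs along it to the lens. This point is half-way up (21 mm above the table as it lies on the pad), near the centre of mass; the bar reaches 75 mm behind it and 47 mm ahead. Grasp across the width.
- lens (a point): The lens at the front end of the wand, 75 mm ahead of wand_grip along the wand's x; it looks along the wand's x axis.
- pad: Fixed flat black rubber pad, 200 mm (its x) by 120 mm (its y), 6 mm thick, where the wand lies; origin at the centre of its underside, on the table.
- cuvette: Small open square glass cuvette, 40 x 40 x 45 mm, origin at the centre of its underside; to be left alone.
- pot: Upright closed steel pot, 60 mm diameter, 104 mm high, origin at the centre of its underside; to be left alone.
- mouse: Black computer mouse, 100 x 58 x 30 mm, origin at the centre of its underside; to be left alone.

How it is judged:
By the outcome, as a careful person would: the job done as asked, in the order asked, and still so for the second after the job is handed in, while the arm keeps its last pose, push and grip.
It also fails if it takes over 51 s, if anything falls off the work surface, if the arm or the gripper's body presses on something with over 40 N, if the wrist force passes 120 N, or if a joint passes its speed limit or range.

## Working session

There is one attempt and no reset: what is moved stays moved. The work goes in short steps, Python scripts to look and compute and a tool call to move; the robot and the scene stay as the last step left them, time stands still between calls to the robot, and variables do not carry over. Pictures are saved under pics/ and viewed, about 8 in all and at most 12, crops included, and the job is handed in when it is done.

Besides the shell and the picture viewer there is one more tool, called after "Call:" by a JSON object that holds its "op" and its "data", one argument or row to a line. arm_command: Moves the arm, as the interface text tells. Its arguments: {"type":"object","properties":{"offset":{"type":"array"},"roll":{"type":"array"},"gripper":{"type":"array"},"newtons":{"type":"number"}},"required":["offset","roll","gripper"]}

```bash
ls; mkdir -p pics; python3 - <<'E'
from station import ctrl, optics, ticket
import cv2,numpy as np
np.set_printoptions(precision=1,suppress=True)
print(ctrl.sense())
ims=[]
for c in ["top","side","wrist"]:
    d=optics.read_camera(c); cv2.imwrite(f"pics/{c}0.png",d["image"][:,:,::-1]); ims.append(d["image"][:,:,::-1])
    print(c,d["fx"],d["cx"],d["cy"]); print(np.array(d["world_from_camera"]))
    for t in ["rig","patch","neck_mouth","cap_grip","wand_grip","lens","pad","cuvette","pot","mouse"]:
        r=optics.spot_point(c,t)
        if r: print(t,[(np.round(x["uv"],1),round(x["conf"],2)) for x in r[:2]])
cv2.imwrite("pics/a.png",cv2.resize(np.vstack(ims[:2]),(640,800))[:, :])
E
```

```text
pics
{'time_s': 0.0, 'qpos': array([ 1.3,  0.3,  1.6, -0. ,  1.3, -0. ]), 'qd': array([-0.,  0.,  0., -0.,  0.,  0.]), 'joint_torque': array([ -0. , -41.6, -23.4,  -0. ,   0. ,  -0. ]), 'eef_pos': array([132. , 559.1, 230.4]), 'orientation': array([ 0.1,  1. , -0. , -0. ]), 'wrist_force': array([-0.2, -0.4, -0.9]), 'torque': array([ 0., -0.,  0.]), 'grip_width': 85.3981685610229}
top 404.6299214201155 319.216218473192 202.41125977364587
[[   0.    -1.     0.2  427.8]
 [  -1.    -0.     0.  -129.5]
 [  -0.    -0.2   -1.   990.5]
 [   0.     0.     0.     1. ]]
patch [(array([276.8, 208.4]), 0.62)]
cap_grip [(array([252.7, 213.4]), 0.56)]
wand_grip [(array([368.7, 241.9]), 0.7), (array([251.1, 214.7]), 0.34)]
lens [(array([337.8, 230.4]), 0.76), (array([367.3, 239.4]), 0.68)]
pad [(array([370.7, 246.9]), 0.84), (array([335.1, 231.3]), 0.43)]
cuvette [(array([292.8, 148.3]), 0.67)]
pot [(array([344.6, 145.7]), 0.56)]
mouse [(array([414.9, 166.5]), 0.94)]
side 369.21568876612275 315.9777852254931 197.96906584250823
[[ -0.9  -0.3   0.3 425.9]
 [ -0.4   0.7  -0.6 294. ]
 [ -0.   -0.7  -0.8 629.3]
 [  0.    0.    0.    1. ]]
rig [(array([300.4, 306.7]), 0.84)]
patch [(array([299.8, 263.5]), 0.56)]
neck_mouth [(array([294.4, 272.4]), 0.61)]
cap_grip [(array([295.5, 272. ]), 0.63)]
wand_grip [(array([370.3, 200. ]), 0.94)]
lens [(array([351. , 222.7]), 0.66)]
pad [(array([374.6, 205.9]), 0.84)]
cuvette [(array([225.9, 241. ]), 0.57)]
pot [(array([299.2, 304.5]), 0.7), (array([255.9, 194.9]), 0.59)]
mouse [(array([306.3, 153.2]), 0.67)]
wrist 356.23548654875606 320.2982208725363 202.81889039118408
[[  0.2   0.9   0.3  62.9]
 [  1.   -0.2  -0.1 576.4]
 [ -0.    0.3  -1.  374.4]
 [  0.    0.    0.    1. ]]
```

View pics/top0.png

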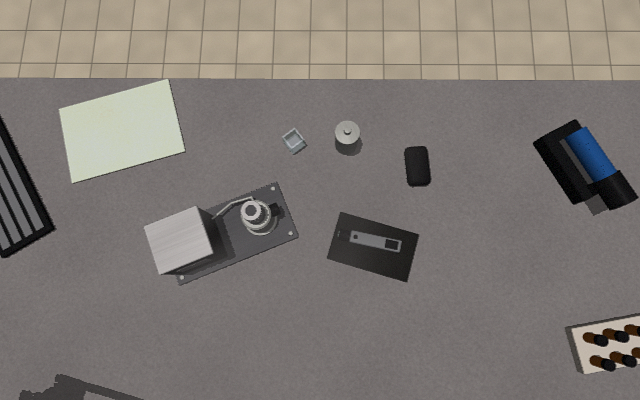

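View pics/side0.png

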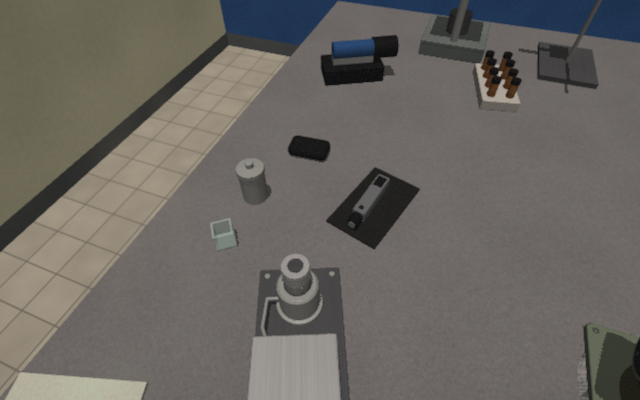

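The top view shows the cell with its cap at about (255,212) and the boss at (276,208). The box is at (180,240), and the wand lies on its pad at (375,241) with its nose to the left, near (340,233). The side view agrees. Next I'll localise these with rays from both cameras.

```bash
cat > h.py <<'E'
from station import ctrl, optics, ticket
import numpy as np, cv2
np.set_printoptions(precision=2,suppress=True)
def cam(c): return optics.read_camera(c)
def plane(d,uv,z):
    T=np.array(d["world_from_camera"]); r=T[:3,:3]@[(uv[0]-d["cx"])/d["fx"],(uv[1]-d["cy"])/d["fy"],1]
    return T[:3,3]+r*(z-T[2,3])/r[2]
def proj(d,p):
    T=np.array(d["world_from_camera"]); q=T[:3,:3].T@(np.asarray(p)-T[:3,3])
    return np.array([d["fx"]*q[0]/q[2]+d["cx"],d["fy"]*q[1]/q[2]+d["cy"]])
def tri(a,b):
    A=np.zeros((3,3));y=np.zeros(3)
    for d,uv in (a,b):
        T=np.array(d["world_from_camera"]); r=T[:3,:3]@[(uv[0]-d["cx"])/d["fx"],(uv[1]-d["cy"])/d["fy"],1]; r/=np.linalg.norm(r)
        P=np.eye(3)-np.outer(r,r);A+=P;y+=P@T[:3,3]
    return np.linalg.solve(A,y)
E
python3 - <<'E'
from h import *
from scipy.spatial.transform import Rotation as R
t=cam("top");s=cam("side")
st=ctrl.sense();print(st["eef_pos"],R.from_quat(st["orientation"]).as_matrix())
for n,a,b,z in [("cap",(252.7,213.4),(295.5,272),126),("patch",(276.8,208.4),(299.8,263.5),58),("wand",(368.7,241.9),(370.3,200),21),("lens",(337.8,230.4),(351,222.7),21),("pad",(370.7,246.9),(374.6,205.9),6),("cuv",(292.8,148.3),(225.9,241),0),("pot",(344.6,145.7),(255.9,194.9),0),("mouse",(414.9,166.5),(306.3,153.2),0)]:
    print(n,plane(t,a,z),plane(s,b,z),tri((t,a),(s,b)))
for uv in [(277,183),(297,237)]: print("plate corner",plane(t,uv,12))
for uv in [(262,271),(338,270)]: print("plate corner side",plane(s,uv,12))
# box top corners, pad corners
for th,z in(("pad",6),("wand_grip",36),("rig",144),("cap_grip",142)):
  for c,d in(("top",t),("side",s)):
    r=optics.cut_out(c,th)
    if not r: continue
    m=r[0]["region"].astype(np.uint8); n=cv2.findNonZero(m); q=cv2.minAreaRect(n)
    print(th,c,r[0]["conf"],r[0]["extent"],[plane(d,p,z)[:2] for p in cv2.boxPoints(q)])
big=lambda d,x,y,w,h,f:cv2.resize(d["image"][y:y+h,x:x+w,::-1],None,fx=f,fy=f,interpolation=cv2.INTER_CUBIC)
cv2.imwrite("pics/crop1.png",np.vstack([big(t,140,170,300,120,2.6),cv2.resize(big(s,220,150,220,190,1),(780,674))[:300]]))
cv2.imwrite("pics/crop1.png",big(t,140,170,290,120,2.75))
E
```

```text
[132.1  559.63 231.34] [[-0.97  0.23  0.  ]
 [ 0.23  0.97  0.  ]
 [-0.    0.   -1.  ]]
cap [563.97  39.08 126.  ] [566.88  43.94 126.  ] [566.78  40.68 119.72]
patch [587.38  -3.85  58.  ] [585.56  -8.14  58.  ] [585.13  -4.89  64.02]
wand [ 515.73 -222.     21.  ] [ 515.06 -226.43   21.  ] [ 514.71 -221.48   26.78]
lens [ 542.15 -148.02   21.  ] [ 535.17 -153.46   21.  ] [ 537.61 -148.19   28.17]
pad [ 505.08 -228.21    6.  ] [ 503.85 -226.24    6.  ] [ 504.74 -228.51    3.27]
cuv [753.97 -31.18   0.  ] [764.63 -33.46   0.  ] [756.1  -30.4    7.02]
pot [ 762.28 -163.58    0.  ] [ 765.27 -167.8     0.  ] [ 760.96 -163.16    6.37]
mouse [ 709.34 -340.8     0.  ] [ 710.99 -337.14    0.  ] [ 711.78 -341.57   -4.44]
plate corner [659.42   4.29  12.  ]
plate corner [525.58 -49.48  12.  ]
plate corner side [658.94   7.96  12.  ]
plate corner side [525.44 -45.22  12.  ]
pad top 0.59 [327.5, 212.7, 89.1, 68.6] [array([ 474.42, -120.98]), array([ 592.1 , -152.91]), array([ 538.25, -348.96]), array([ 423.45, -313.47])]
pad side 0.95 [329.9, 170.3, 88.0, 76.5] [array([ 589.2 , -153.07]), array(
[... 265 characters left out ...]
43.6, 53.3] [array([ 552.58, -141.44]), array([ 519.19, -305.89]), array([ 480.03, -283.94]), array([ 516.76, -125.87])]
rig top 0.61 [144.6, 183.0, 154.0, 102.6] [array([527.94, 276.22]), array([647.18,  -7.15]), array([510.25, -64.94]), array([396.76, 210.77])]
rig side 0.72 [246.0, 267.0, 101.2, 133.0] [array([633.28,  71.09]), array([491.89,  17.22]), array([436.58, 185.62]), array([548.  , 228.87])]
cap_grip top 0.87 [238.4, 203.7, 23.8, 19.5] [array([552.13,  68.04]), array([594.66,  56.38]), array([579.6 ,   9.12]), array([537.4 ,  21.14])]
cap_grip side 0.57 [281.4, 251.6, 27.9, 38.6] [array([598.04,  30.06]), array([556.07,  14.11]), array([534.44,  67.31]), array([573.62,  82.29])]
```

View pics/crop1.png

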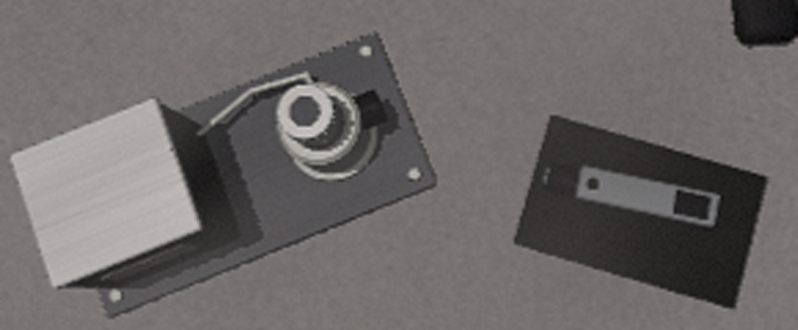

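The estimates agree: cell axis about (566,42), rig yaw about 21.7°, patch about (586,-6), wand about (515,-223) pointing about 11° from +y toward +x. I'm moving to hover over the wand.

Call:
{"op": "arm_command", "data": {
  "offset": [
    [-0.025,-0.031,0.003],
    [-0.05,-0.062,0.005],
    [-0.075,-0.092,0.008],
    [-0.1,-0.123,0.01],
    [-0.125,-0.154,0.012],
    [-0.15,-0.185,0.015],
    [-0.175,-0.215,0.017],
    [-0.2,-0.246,0.02],
    [-0.225,-0.277,0.022],
    [-0.25,-0.308,0.024],
    [-0.275,-0.338,0.026],
    [-0.3,-0.369,0.028]
  ],
  "roll": [0.11,0.22,0.33,0.44,0.55,0.66,0.77,0.88,0.99,1.1,1.21,1.32],
  "gripper": [0.085,0.085,0.085,0.085,0.085,0.085,0.085,0.085,0.085,0.085,0.085,0.085]
}}

```text
time_s: 3.15
eef_pos: [339.8, 129.9, 203.6]
orientation: [0.702, 0.712, 0.001, 0.0]
wrist_force: [1.9, 0.2, -0.2]
grip_width: 85.3
```

```bash
cat >> h.py <<'E'
from scipy.spatial.transform import Rotation as R
def go(p,yaw):
    "tool-frame offset (m) and roll to TCP p (mm) with tool-y yaw in deg (mod 180)"
    s=ctrl.sense(); M=R.from_quat(s["orientation"]).as_matrix()
    y0=np.degrees(np.arctan2(M[1,1],M[0,1])); d=(yaw-y0+90)%180-90
    print("at",s["eef_pos"],"yaw",round(y0,2),"off",np.round(M.T@(np.array(p)-s["eef_pos"])/1000,4),"roll",round(-np.radians(d),4),"j6",s["qpos"][5],"F",s["wrist_force"],"w",round(s["grip_width"],1),"t",round(s["time_s"],2))
E
python3 -c "
from h import *
go([515,-222,180],-10.5)"
```

```text
at [339.77 129.88 203.62] yaw 0.8 off [-0.35  0.17  0.02] roll 0.1972 j6 0.31935043375877203 F [ 1.92  0.15 -0.16] w 85.3 t 3.15
```

Call:
{"op": "arm_command", "data": {
  "offset": [
    [-0.036,0.017,0.002],
    [-0.072,0.034,0.005],
    [-0.108,0.051,0.007],
    [-0.144,0.068,0.01],
    [-0.18,0.085,0.012],
    [-0.216,0.102,0.014],
    [-0.252,0.119,0.016],
    [-0.288,0.136,0.018],
    [-0.32,0.153,0.02],
    [-0.345,0.167,0.022],
    [-0.354,0.17,0.023],
    [-0.354,0.17,0.023]
  ],
  "roll": [0.02,0.04,0.06,0.08,0.1,0.12,0.14,0.16,0.18,0.197,0.197,0.197],
  "gripper": [0.085,0.085,0.085,0.085,0.085,0.085,0.085,0.085,0.085,0.085,0.085,0.085]
}}

```text
time_s: 4.15
eef_pos: [516.5, -220.9, 179.5]
orientation: [0.768, 0.641, -0.0, -0.0]
wrist_force: [-0.6, -0.4, -0.2]
grip_width: 85.4
```

```bash
sed -i 's/^np.set_printoptions.*/np.set_printoptions(precision=4,suppress=True)/' h.py; python3 - <<'E'
from h import *
go([515,-222,180],-10.5)
d=cam("wrist"); cv2.imwrite("pics/w1.png",d["image"][:,:,::-1])
for th,z in(("wand_grip",36),("pad",6)):
    r=optics.cut_out("wrist",th)
    for q in r[:1]:
        m=q["region"].astype(np.uint8); print(th,q["conf"],q["extent"])
        b=np.array([plane(d,p,z)[:2] for p in cv2.boxPoints(cv2.minAreaRect(cv2.findNonZero(m)))]); print(b,b.mean(0))
    for q in optics.spot_point("wrist",th)[:2]: print(q,plane(d,q["uv"],21 if z==36 else 0))
for q in optics.spot_point("wrist","lens")[:2]: print(q,plane(d,q["uv"],21))
E
```

```text
at [ 516.4633 -220.9285  179.5244] yaw -10.32 off [-0.0013 -0.0012 -0.0005] roll 0.0032 j6 -0.24446624288929572 F [-0.5549 -0.439  -0.2296] w 85.4 t 4.15
wand_grip 0.75 [305.1, 88.9, 38.3, 179.2]
[[ 490.106  -289.5275]
 [ 521.5889 -142.9555]
 [ 549.8781 -148.7081]
 [ 522.7445 -296.2434]] [ 521.0794 -219.3586]
{'uv': [324.6, 184.0], 'conf': 0.56} [ 520.0071 -221.1065   21.    ]
pad 0.56 [243.5, 74.1, 148.3, 218.9]
[[ 412.2716 -307.2797]
 [ 477.8804 -118.4541]
 [ 592.3117 -150.2398]
 [ 547.5824 -347.2213]] [ 507.5115 -230.7987]
{'uv': [310.7, 193.3], 'conf': 0.87} [ 504.9634 -232.5044    0.    ]
{'uv': [327.7, 89.9], 'conf': 0.71} [ 536.1834 -144.8315   21.    ]
```

View pics/w1.png

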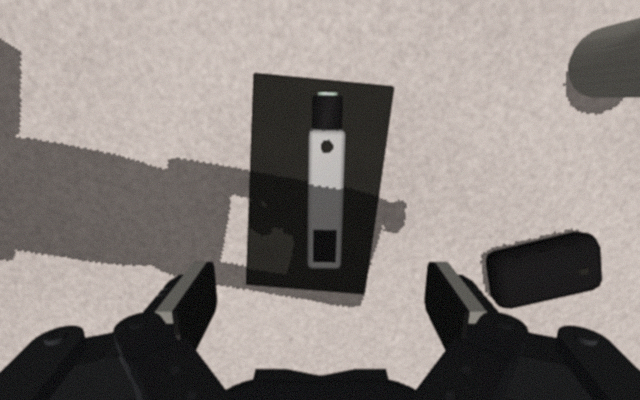

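The wrist view shows the wand upright in the image: the bar's top face runs from about (326.5,130) to (324.5,268), with the nose tip at (328,93).

```bash
python3 - <<'E'
from h import *
d=cam("wrist")
f=plane(d,(326.8,130),36);b=plane(d,(324.8,268),36)
u=(f-b);L=np.linalg.norm(u);u/=L;print(f,b,L,"yaw",np.degrees(np.arctan2(u[1],u[0])))
c=(f-47*u+b+75*u)/2;print("wand",c)
go([c[0],c[1],60],np.degrees(np.arctan2(u[1],u[0]))-90)
E
```

```text
[ 528.8929 -171.6049   36.    ] [ 506.5518 -290.1888   36.    ] 120.67012496897881 yaw 79.33060872476058
wand [ 520.3143 -217.1389   36.    ]
at [ 515.6446 -217.8923  180.7653] yaw -10.12 off [0.0015 0.0044 0.1208] roll 0.0097 j6 -0.24405366356638614 F [ 0.9335 -0.0132 -0.9478] w 84.7 t 4.5
```

Call:
{"op": "arm_command", "data": {
  "offset": [
    [0.001,0.001,0.03],
    [0.002,0.003,0.06],
    [0.003,0.004,0.09],
    [0.003,0.004,0.12],
    [0.003,0.004,0.14],
    [0.003,0.004,0.155],
    [0.003,0.004,0.165],
    [0.003,0.004,0.168],
    [0.003,0.004,0.168],
    [0.003,0.004,0.168],
    [0.003,0.004,0.168],
    [0.003,0.004,0.168]
  ],
  "roll": [0.01,0.01,0.01,0.01,0.01,0.01,0.01,0.01,0.01,0.01,0.01,0.01],
  "gripper": [0.085,0.085,0.085,0.085,0.085,0.085,0.085,0.085,0.06,0.05,0.045,0.04],
  "newtons": 40
}}

```text
time_s: 5.5
eef_pos: [521.2, -217.1, 13.4]
orientation: [0.77, 0.638, 0.001, 0.001]
wrist_force: [-0.9, 0.5, 0.0]
grip_width: 40.5
```

Call:
{"op": "arm_command", "data": {
  "offset": [
    [0,0,0],
    [0,0,0],
    [0,0,0],
    [0,0,0],
    [0,0,0],
    [0,0,0],
    [0,0,0],
    [0,0,0]
  ],
  "roll": [0,0,0,0,0,0,0,0],
  "gripper": [0.035,0.03,0.02,0.02,0.02,0.02,0.02,0.02]
}}

```text
time_s: 6.17
eef_pos: [521.1, -217.1, 13.1]
orientation: [0.77, 0.638, 0.0, 0.001]
wrist_force: [0.1, 0.5, 6.6]
grip_width: 29.0
```

Call:
{"op": "arm_command", "data": {
  "offset": [
    [0,0,-0.01],
    [0,0,-0.025],
    [0,0,-0.04],
    [0,0,-0.055],
    [0,0,-0.065],
    [0,0,-0.07],
    [0,0,-0.07],
    [0,0,-0.07]
  ],
  "roll": [0,0,0,0,0,0,0,0],
  "gripper": [0.02,0.02,0.02,0.02,0.02,0.02,0.02,0.02]
}}

```text
time_s: 6.83
eef_pos: [520.1, -216.7, 82.0]
orientation: [0.77, 0.638, -0.0, -0.0]
wrist_force: [-0.0, 0.8, -1.4]
grip_width: 29.0
```

```bash
python3 - <<'E'
from h import *
go([641,-145.7,50],21.7)
E
```

```text
at [ 520.0657 -216.692    81.9522] yaw -10.77 off [0.0923 0.1056 0.0319] roll -0.5667 j6 -0.2273375602666941 F [-0.0459  0.8086 -1.4272] w 29.0 t 6.83
```

Call:
{"op": "arm_command", "data": {
  "offset": [
    [0.008,0.01,0],
    [0.018,0.02,0],
    [0.03,0.034,0],
    [0.042,0.048,0],
    [0.054,0.062,0],
    [0.066,0.075,0],
    [0.076,0.087,0],
    [0.085,0.097,0.005],
    [0.09,0.103,0.015],
    [0.092,0.106,0.025],
    [0.092,0.106,0.032],
    [0.092,0.106,0.032]
  ],
  "roll": [-0.04,-0.09,-0.15,-0.21,-0.27,-0.33,-0.4,-0.46,-0.51,-0.55,-0.567,-0.567],
  "gripper": [0.02,0.02,0.02,0.02,0.02,0.02,0.02,0.02,0.02,0.02,0.02,0.02]
}}

```text
time_s: 7.83
eef_pos: [640.6, -145.3, 47.3]
orientation: [0.561, 0.828, -0.001, -0.003]
wrist_force: [-0.8, 0.9, -1.6]
grip_width: 29.4
```

```bash
python3 - <<'E'
from h import *
go([641,-145.7,50],21.7)
w=cam("wrist");t=cam("top");s=cam("side")
u=np.array([-np.sin(np.radians(21.7)),np.cos(np.radians(21.7)),0])
e=ctrl.sense()["eef_pos"]; c=np.array([e[0],e[1],58])
cell=np.array([566.5,42,0])
A=lambda z,k=0:cell-u*k+[0,0,z]
im=[]
for d,n in((w,"wrist"),(t,"top"),(s,"side")):
    for th in("patch","lens","wand_grip","cap_grip"):
        r=optics.spot_point(n,th); print(n,th,[(q["uv"],round(q["conf"],2)) for q in r[:2]])
    print("pred patch",proj(d,A(58,52)),"lens",proj(d,c+75*u),"wand",proj(d,c),"cap",proj(d,A(126)))
cv2.imwrite("pics/m1.png",np.hstack([w["image"][:,:,::-1][:,100:500],cv2.resize(t["image"][170:290,230:350,::-1],(400,400),interpolation=cv2.INTER_CUBIC)]))
E
```

```text
at [ 640.6068 -145.3103   47.3402] yaw 21.8 off [-0.0005  0.0002 -0.0027] roll 0.0017 j6 -0.6212194800222283 F [-0.7606  0.8731 -1.5663] w 29.4 t 7.83
wrist patch []
wrist lens [([320.6, 97.8], 0.85)]
wrist wand_grip [([319.6, 283.5], 0.82)]
wrist cap_grip []
pred patch [ 321.4446 -174.7245] lens [321.6673  92.8112] wand [321.1764 282.3421] cap [  321.1863 -1766.9087]
top patch [([279.0, 209.8], 0.72)]
top lens []
top wand_grip []
top cap_grip [([253.7, 213.0], 0.79)]
pred patch [277.82   209.1079] lens [308.0693 197.6807] wand [337.8325 186.5563] cap [251.4191 212.2304]
side patch [([300.3, 263.3], 0.82)]
side lens [([302.6, 226.0], 0.92)]
side wand_grip [([304.3, 196.8], 0.74)]
side cap_grip [([296.0, 268.8], 0.79)]
pred patch [299.3106 264.3126] lens [300.1464 229.5055] wand [300.9967 199.5764] cap [296.2278 271.0308]
```

View pics/m1.png

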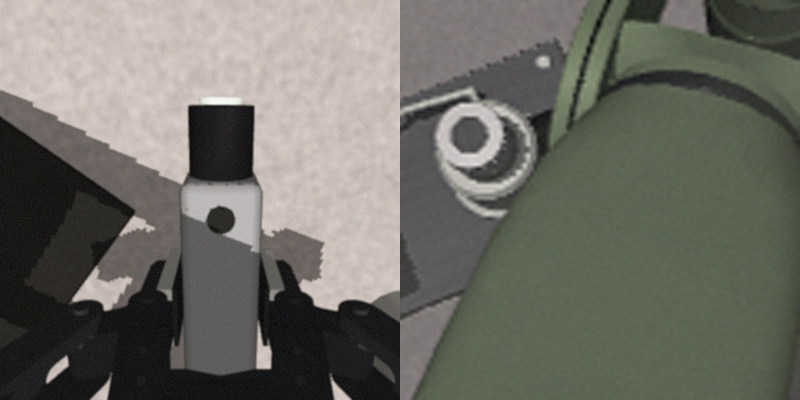

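The wand is held straight along the tool axis: lens at image column 321, predicted 321.7. The patch detections lie within about 1 px of the prediction, so the aim is good and I'm holding it here.

Call:
{"op": "arm_command", "data": {
  "offset": [
    [0,0,0],
    [0,0,0],
    [0,0,0],
    [0,0,0],
    [0,0,0],
    [0,0,0],
    [0,0,0],
    [0,0,0],
    [0,0,0],
    [0,0,0],
    [0,0,0],
    [0,0,0]
  ],
  "roll": [0,0,0,0,0,0,0,0,0,0,0,0],
  "gripper": [0.02,0.02,0.02,0.02,0.02,0.02,0.02,0.02,0.02,0.02,0.02,0.02]
}}

```text
time_s: 9.58
eef_pos: [641.8, -146.3, 50.3]
orientation: [0.561, 0.828, 0.0, -0.0]
wrist_force: [-0.8, -1.0, -1.4]
grip_width: 29.4
```

Call:
{"op": "arm_command", "data": {
  "offset": [
    [0,0,0],
    [0,0,0],
    [0,0,0],
    [0,0,0],
    [0,0,0],
    [0,0,0],
    [0,0,0],
    [0,0,0],
    [0,0,0],
    [0,0,0],
    [0,0,0],
    [0,0,0]
  ],
  "roll": [0,0,0,0,0,0,0,0,0,0,0,0],
  "gripper": [0.02,0.02,0.02,0.02,0.02,0.02,0.02,0.02,0.02,0.02,0.02,0.02]
}}

```text
time_s: 10.58
eef_pos: [641.8, -146.3, 50.3]
orientation: [0.561, 0.828, 0.0, -0.0]
wrist_force: [-0.3, -0.1, -1.6]
grip_width: 29.1
```

```bash
python3 - <<'E'
from h import *
# pad centre: pad yaw from top/wrist masks; average of estimates
go([510,-230,82],-15)
go([510,-230,13.5],-15)
E
```

```text
at [ 641.8048 -146.2823   50.2928] yaw 21.72 off [-0.029  -0.1534 -0.0317] roll 0.6408 j6 -0.620686413105921 F [-0.2994 -0.0841 -1.6461] w 29.1 t 10.58
at [ 641.8048 -146.2823   50.2928] yaw 21.72 off [-0.029  -0.1534  0.0368] roll 0.6408 j6 -0.620686413105921 F [-0.2994 -0.0841 -1.6461] w 29.1 t 10.58
```

Call:
{"op": "arm_command", "data": {
  "offset": [
    [-0.001,-0.006,-0.012],
    [-0.004,-0.02,-0.024],
    [-0.007,-0.038,-0.032],
    [-0.01,-0.056,-0.032],
    [-0.013,-0.074,-0.032],
    [-0.016,-0.092,-0.032],
    [-0.019,-0.11,-0.032],
    [-0.022,-0.126,-0.032],
    [-0.024,-0.138,-0.032],
    [-0.026,-0.147,-0.032],
    [-0.026,-0.15,-0.03],
    [-0.026,-0.15,-0.02]
  ],
  "roll": [0.03,0.08,0.14,0.21,0.28,0.35,0.42,0.49,0.55,0.6,0.623,0.623],
  "gripper": [0.02,0.02,0.02,0.02,0.02,0.02,0.02,0.02,0.02,0.02,0.02,0.02]
}}

```text
time_s: 11.58
eef_pos: [512.7, -227.0, 72.2]
orientation: [0.788, 0.615, 0.001, 0.002]
wrist_force: [0.7, -1.0, -2.0]
grip_width: 29.3
```

Call:
{"op": "arm_command", "data": {
  "offset": [
    [0,0,0.01],
    [0,0,0.025],
    [0,0,0.036],
    [0,0,0.044],
    [0,0,0.05],
    [0,0,0.053],
    [0,0,0.055],
    [0,0,0.056],
    [0,0,0.056],
    [0,0,0.056]
  ],
  "roll": [0,0,0,0,0,0,0,0,0,0],
  "gripper": [0.02,0.02,0.02,0.02,0.02,0.02,0.02,0.02,0.02,0.02]
}}

```text
time_s: 12.42
eef_pos: [512.4, -226.1, 14.7]
orientation: [0.788, 0.616, 0.0, 0.0]
wrist_force: [-0.1, -0.6, -1.1]
grip_width: 29.0
```

Call:
{"op": "arm_command", "data": {
  "offset": [
    [0,0,0.0008],
    [0,0,0.0015],
    [0,0,0.0015],
    [0,0,0.0015],
    [0,0,0.0015],
    [0,0,0.0015],
    [0,0,0.0015],
    [0,0,0.0015],
    [0,0,0.0015],
    [0,0,0.0015]
  ],
  "roll": [0,0,0,0,0,0,0,0,0,0],
  "gripper": [0.02,0.02,0.02,0.03,0.033,0.04,0.05,0.06,0.07,0.085]
}}

```text
time_s: 13.25
eef_pos: [512.1, -226.0, 12.8]
orientation: [0.788, 0.616, 0.0, -0.0]
wrist_force: [0.2, 0.4, 0.6]
grip_width: 80.1
```

Call:
{"op": "arm_command", "data": {
  "offset": [
    [0,0,0],
    [0,0,0],
    [0,0,-0.01],
    [0,0,-0.03],
    [0,0,-0.06],
    [0,0,-0.1],
    [0,0,-0.14],
    [0,0,-0.18],
    [0,0,-0.2],
    [0,0,-0.2],
    [0,0,-0.2]
  ],
  "roll": [0,0,0,0,0,0,0,0,0,0,0],
  "gripper": [0.085,0.085,0.085,0.085,0.085,0.085,0.085,0.085,0.085,0.085,0.085]
}}

```text
time_s: 14.17
eef_pos: [512.4, -226.1, 214.8]
orientation: [0.788, 0.616, 0.001, 0.002]
wrist_force: [0.0, -0.1, -0.2]
grip_width: 85.0
```

```bash
python3 - <<'E'
from h import *
d=cam("wrist"); cv2.imwrite("pics/w2.png",d["image"][:,:,::-1])
go([568,-60,215],21.7)
go([566.5,42,215],21.7)
E
```

```text
at [ 511.604  -225.7455  212.9922] yaw -13.98 off [ 0.1745  0.0147 -0.002 ] roll -0.6227 j6 -0.19220352688855868 F [-0.5029 -0.109  -0.4223] w 85.1 t 14.22
at [ 511.604  -225.7455  212.9922] yaw -13.98 off [ 0.2731 -0.0114 -0.002 ] roll -0.6227 j6 -0.19220352688855868 F [-0.5029 -0.109  -0.4223] w 85.1 t 14.22
```

View pics/w2.png

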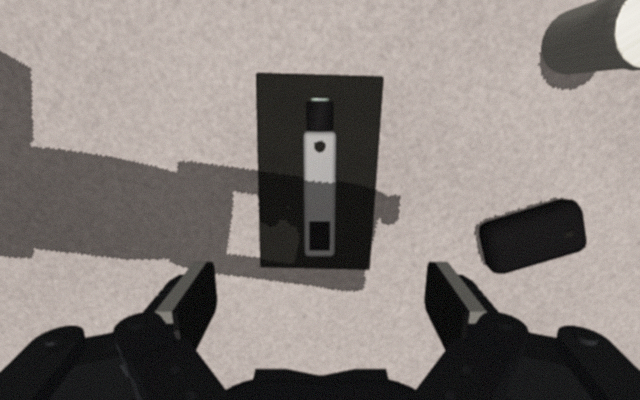

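The wand lies flat and straight on its pad, from about (320,98) to (320,255), and the gripper has let go. I'm moving on to the cap.

Call:
{"op": "arm_command", "data": {
  "offset": [
    [0.02,0,0],
    [0.045,0,0],
    [0.07,0,0],
    [0.095,0,0],
    [0.12,0,0],
    [0.145,0,0],
    [0.17,-0.001,0],
    [0.195,-0.001,0],
    [0.215,-0.002,0],
    [0.228,-0.002,0],
    [0.232,-0.002,0],
    [0.232,-0.002,0]
  ],
  "roll": [-0.02,-0.04,-0.06,-0.08,-0.1,-0.12,-0.14,-0.17,-0.2,-0.23,-0.244,-0.244],
  "gripper": [0.085,0.085,0.085,0.085,0.085,0.085,0.085,0.085,0.085,0.085,0.085,0.085]
}}

```text
time_s: 15.22
eef_pos: [565.8, 0.1, 211.7]
orientation: [0.707, 0.708, -0.001, -0.001]
wrist_force: [0.0, 0.3, 0.2]
grip_width: 84.8
```

```bash
python3 - <<'E'
from h import *
d=cam("wrist"); im=d["image"][:,:,::-1].copy()
p=optics.spot_point("wrist","cap_grip"); print(p[:2],[plane(d,q["uv"],126) for q in p[:2]])
r=optics.cut_out("wrist","cap_grip")
for q in r[:1]: print(q["extent"],q["conf"])
print("pred top",proj(d,[566.5,42,142]))
cv2.imwrite("pics/c1.png",im)
go([566.5,42,200],0)
E
```

```text
[{'uv': [324.4, 147.2], 'conf': 0.57}] [array([568.1504,  41.9825, 126.    ])]
[286.7, 111.4, 78.5, 75.0] 0.78
pred top [321.8405 150.6932]
at [565.8183  -1.3572 212.4409] yaw -0.07 off [0.0434 0.0006 0.0124] roll -0.0012 j6 -0.02107422264316947 F [ 0.3323  0.0479 -0.7024] w 85.1 t 15.37
```

View pics/c1.png

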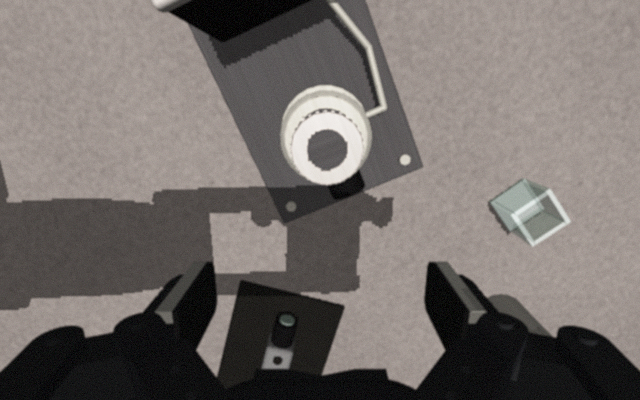

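The cap's top ring is centred at about (327,150), which at z=142 gives roughly (569,42). That's within 3 mm of the earlier estimate. I'm descending over it.

Call:
{"op": "arm_command", "data": {
  "offset": [
    [0.015,0.001,0],
    [0.03,0.002,0],
    [0.04,0.0027,0],
    [0.0425,0.0027,0.01],
    [0.0425,0.0027,0.03],
    [0.0425,0.0027,0.05],
    [0.0425,0.0027,0.07],
    [0.0425,0.0027,0.085],
    [0.0425,0.0027,0.095],
    [0.0425,0.0027,0.1],
    [0.0425,0.0027,0.1],
    [0.0425,0.0027,0.1]
  ],
  "roll": [0,0,0,0,0,0,0,0,0,0,0,0],
  "gripper": [0.085,0.085,0.085,0.085,0.085,0.085,0.085,0.085,0.085,0.085,0.085,0.085],
  "newtons": 25
}}

```text
time_s: 16.37
eef_pos: [569.2, 41.9, 113.1]
orientation: [0.707, 0.707, 0.0, 0.0]
wrist_force: [-0.2, 0.5, -0.5]
grip_width: 84.7
```

Call:
{"op": "arm_command", "data": {
  "offset": [
    [0,0,0],
    [0,0,0],
    [0,0,0],
    [0,0,0],
    [0,0,0],
    [0,0,0],
    [0,0,0],
    [0,0,0],
    [0,0,0],
    [0,0,0],
    [0,0,0],
    [0,0,0]
  ],
  "roll": [0,0,0,0,0,0,0,0,0,0,0,0],
  "gripper": [0.07,0.06,0.056,0.053,0.05,0.048,0.046,0.044,0.043,0.042,0.04,0.04]
}}

```text
time_s: 17.37
eef_pos: [569.1, 42.2, 113.0]
orientation: [0.707, 0.707, 0.0, 0.0]
wrist_force: [0.6, -0.5, 2.5]
grip_width: 43.3
```

```bash
python3 - <<'E'
from h import *
go([568.5,42,112],0); print(ctrl.sense()["torque"])
E
```

```text
at [569.089   42.1615 113.0329] yaw -0.0 off [-0.0002 -0.0006  0.001 ] roll -0.0001 j6 0.053692768179748655 F [ 0.5657 -0.4738  2.4695] w 43.3 t 17.37
[ 0.011  -0.027  -0.0119]
```

Call:
{"op": "arm_command", "data": {
  "offset": [
    [0,0,0],
    [0,0,0],
    [0,0,0],
    [0,0,0],
    [0,0,0],
    [0,0,0],
    [0,0,0],
    [0,0,0],
    [0,0,0],
    [0,0,0],
    [0,0,0],
    [0,0,0]
  ],
  "roll": [0,-0.035,-0.07,-0.105,-0.14,-0.175,-0.21,-0.245,-0.28,-0.315,-0.35,-0.38],
  "gripper": [0.035,0.035,0.035,0.035,0.035,0.035,0.035,0.035,0.035,0.035,0.035,0.035],
  "newtons": 30
}}

```text
time_s: 18.37
eef_pos: [569.1, 42.2, 113.1]
orientation: [0.56, 0.828, 0.0, 0.0]
wrist_force: [0.1, -0.5, 2.5]
grip_width: 43.2
```

```bash
python3 - <<'E'
from h import *
go([568.5,42,112],0); print(ctrl.sense()["torque"])
E
```

```text
at [569.1015  42.1839 113.0924] yaw 21.86 off [ 0.0001 -0.0006  0.0011] roll 0.3815 j6 -0.32782967283398545 F [ 0.0935 -0.4914  2.5402] w 43.2 t 18.37
[-0.0224 -0.0053 -0.0665]
```

Turned 22° counter-clockwise with almost no torque (0.07 Nm), so there's no wrong-way stop. I'm continuing to about 60°.

Call:
{"op": "arm_command", "data": {
  "offset": [
    [0,0,0],
    [0,0,0],
    [0,0,0],
    [0,0,0],
    [0,0,0],
    [0,0,0],
    [0,0,0],
    [0,0,0],
    [0,0,0],
    [0,0,0],
    [0,0,0],
    [0,0,0]
  ],
  "roll": [-0.06,-0.12,-0.18,-0.24,-0.3,-0.36,-0.42,-0.48,-0.54,-0.6,-0.66,-0.665],
  "gripper": [0.035,0.035,0.035,0.035,0.035,0.035,0.035,0.035,0.035,0.035,0.035,0.035]
}}

```text
time_s: 19.37
eef_pos: [569.1, 42.2, 113.1]
orientation: [0.259, 0.966, 0.0, 0.0]
wrist_force: [-0.3, 0.3, 3.0]
grip_width: 43.5
```

```bash
python3 - <<'E'
from h import *
go([568.5,42,112],0); print(ctrl.sense()["torque"])
E
```

```text
at [569.0609  42.1739 113.055 ] yaw 59.94 off [ 0.0004 -0.0004  0.0011] roll 1.0462 j6 -0.992540674319047 F [-0.3452  0.3244  3.0374] w 43.5 t 19.37
[0.0423 0.0424 0.0146]
```

Call:
{"op": "arm_command", "data": {
  "offset": [
    [0,0,-0.001],
    [0,0,-0.003],
    [0,0,-0.005],
    [0,0,-0.007],
    [0,0,-0.008],
    [0,0,-0.008]
  ],
  "roll": [0,0,0,0,0,0],
  "gripper": [0.035,0.035,0.035,0.035,0.035,0.035]
}}

```text
time_s: 19.87
eef_pos: [569.0, 42.1, 121.0]
orientation: [0.26, 0.966, 0.0, 0.0]
wrist_force: [0.5, -0.0, -1.4]
grip_width: 43.2
```

The wrist force of −1.4 N is about the cap's own weight, so it lifts freely. I'm lifting it to about 110 mm.

Call:
{"op": "arm_command", "data": {
  "offset": [
    [0,0,-0.008],
    [0,0,-0.018],
    [0,0,-0.03],
    [0,0,-0.045],
    [0,0,-0.06],
    [0,0,-0.075],
    [0,0,-0.09],
    [0,0,-0.1],
    [0,0,-0.105],
    [0,0,-0.105],
    [0,0,-0.105],
    [0,0,-0.105]
  ],
  "roll": [0,0,0,0,0,0,0,0,0,0,0,0],
  "gripper": [0.035,0.035,0.035,0.035,0.035,0.035,0.035,0.035,0.035,0.035,0.035,0.035]
}}

```text
time_s: 20.87
eef_pos: [568.3, 42.1, 224.9]
orientation: [0.26, 0.966, -0.0, -0.001]
wrist_force: [0.7, -0.1, -2.1]
grip_width: 42.8
```

```bash
python3 - <<'E'
from h import *
go([568.5,42,112],0); print(ctrl.sense()["qd"])
w=cam("wrist");s=cam("side");t=cam("top")
cv2.imwrite("pics/f.png",np.hstack([cv2.resize(w["image"][:,160:480,::-1],(400,500)),cv2.resize(s["image"][140:340,220:380,::-1],(400,500))]))
for c,d in(("side",s),("top",t)):
    for th in("wand_grip","cap_grip"): print(c,th,[(q["uv"],round(q["conf"],2)) for q in optics.spot_point(c,th)[:2]],proj(d,[569,42,241]) if th=="cap_grip" else proj(d,[512,-226,21]))
E
```

```text
at [568.302   42.1284 224.8999] yaw 59.87 off [-0.0004  0.0001  0.1129] roll 1.045 j6 -0.9912617645684695 F [ 0.7347 -0.1098 -2.1448] w 42.8 t 20.87
[ 0.0009  0.0046  0.0031  0.0003 -0.     -0.0004]
side wand_grip [([374.8, 198.4], 0.59)] [371.62   200.5215]
side cap_grip [([291.5, 228.0], 0.85)] [289.4206 226.1085]
top wand_grip [([371.5, 243.3], 0.94)] [370.3869 243.4909]
top cap_grip [([240.2, 204.8], 0.37)] [239.9969 201.1479]
```

View pics/f.png

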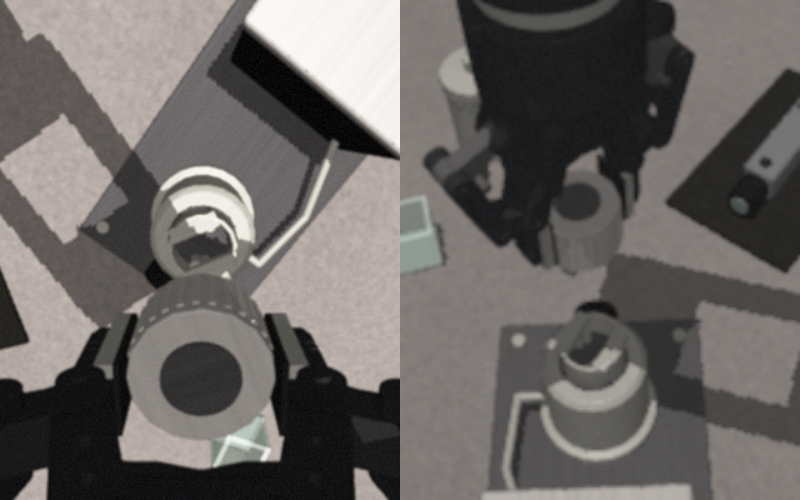

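The cap is off the cell, upright between the fingers and clear of everything. The neck below it is open, the wand is on its pad and the cuvette hasn't moved. Holding briefly, then handing in.

Call:
{"op": "arm_command", "data": {
  "offset": [
    [0,0,0],
    [0,0,0],
    [0,0,0],
    [0,0,0],
    [0,0,0],
    [0,0,0]
  ],
  "roll": [0,0,0,0,0,0],
  "gripper": [0.035,0.035,0.035,0.035,0.035,0.035]
}}

```text
time_s: 21.72
eef_pos: [568.9, 42.1, 225.8]
orientation: [0.26, 0.966, 0.0, 0.0]
wrist_force: [0.1, -0.3, -2.5]
grip_width: 43.3
```

```bash
python3 -c "
from h import *
go([568.5,42,112],0); print(ticket.sign_off())"
```

```text
at [568.863   42.1271 225.7976] yaw 59.88 off [ 0.0003 -0.0003  0.1138] roll 1.045 j6 -0.9913118637748387 F [ 0.1142 -0.3489 -2.4575] w 43.3 t 21.72
the job is handed in; nothing more can be done
None
```

The job is done and handed in at 21.7 s; no verdict was reported.

- **Thermometer check:** I held the wand's lens about 75 mm from the boss face for over 2 s. It was aimed to within a few mm by my measurements; I couldn't see the lens and the boss face together. The wand is back on its rubber pad and released, and a wrist picture showed it lying flat and straight.
- **Cap:** It turned counter-clockwise (right-hand thread) freely to 60°, with only about 0.07 Nm of torque. It never met the wrong-way stop, so I did not try the other direction. The cap then lifted free, with about its own weight on the wrist.
- **Last checks:** The cap is held still about 113 mm above where it sat, gripped at 43 mm, and the pictures show it clear of everything. The cuvette, pot and mouse were not touched.
- **Disagreements:** In the side camera the wand and lens detections were about 3 to 4 px off my prediction, an offset that camera also showed at the start. The last top-view detection of the cap had low confidence (0.37) and was about 4 px off.

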